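Switch the bench on in order

ROBOT

A 6-joint arm with a two-finger parallel gripper is mounted at the origin on a cart in front of the work surface, level with it; the furniture and walls round the work are solid. World frame = base frame: x ahead of the robot, y to its left, z up, the work surface at z = 0. Lengths are in m, angles in rad, forces in N, time in s.
With the tool pointing down it reaches from about 0.35 to 0.975 m from the base axis. Payload 4.9 kg.
Tool frame: the origin (TCP) lies at the very end of the fingers, on their centre line; the grasp point (between the pads) lies 19 mm behind it (ctrl.grasp_offset is the distance from the TCP to the grasp point, in m); z points along the fingers, y is the line along which they close (so a half turn about z gives the same grasp; the last joint's range is limited). The gripper opens to 85 mm and grips with 20 to 120 N. Pads are 22 mm wide; open, the fingers measure 114 mm over their backs; the gripper's body (76 mm by 85 mm) begins 54 mm behind the grasp point. The pads swing forward as they close: fully open they stand 13 mm farther back than shut.
Start: joints at [0.989, 0.053, 1.613, -0, 1.476, -0.119], TCP at [0.279, 0.559, 0.231] pointing down, gripper open.
Joint ranges: [-3.01, 3.01], [-1.01, 2.22], [0.06, 2.58], [-1.02, 4.17], [0.09, 2.62], [-3.14, 3.14]. Speed limits (rad/s): [2.57, 2.57, 3.14, 3.14, 3.14, 3.14].

INTERFACE

Orientations are given as a rotation vector (axis times angle).
In Python, from station import ctrl, optics gives the robot as it stands.
- The arm moves only by the shell command python3 -m handwheel 'ROWS' [OPENING] [FORCE]. ROWS is JSON, a list of rows, each an object of numbers: "tx", "ty", "tz": the shift along the tool's x, y, z in mm; "roll": the turn about the tool's z in rad. A call has 1 to 12 rows; each row shifts and turns the commanded pose from where the row before left it, along the tool's axes as they then stand; what a row does not reach is not made up. A row lasts 1/12 s, in which the tool goes at most 41.7 mm and 7.16 degrees, less where a joint would pass 70% of its speed; a pose out of reach is approached as far as the arm can. A call with a gripper value outside its range is refused whole. OPENING is the finger opening in mm, from 0 to 85.4, set as the call begins (- or left out, the last holds). The fingers move at their own pace and stop on an object; FORCE is the grip in N (left out, the last holds). Time passes only in rows, so rows that do not move let the fingers close. It gives the time, the measured TCP pose, the force, the opening and the grip force at its end, in the units of the state.
- ctrl.get_obs(): the state, without advancing time (a new reading comes with each control period).
- optics.get_image(name): name is "side" or "top"; returns (picture, depth): 480x640x3 uint8, red, green, blue; 480x640 float32, m along the optical axis (not along the pixel's ray), 0 where there is no reading.
- optics.camera_params(name): a dict with "mtx" (3x3 intrinsics, pixels), "extrinsics" (4x4, takes a point from camera to world coordinates). Camera axes: x right, y down, z forward; pixel columns grow to the right and rows downward; lengths in m; the calibration is good to about 2 mm. A picture is of the moment at which its call begins. camera_params takes no time and is no camera call.
- ctrl.finish_job(): hands the job in; it is judged then, once.
The state is a dict: "t": time; "q": joint angles; "dq": joint speeds; "effort": joint torques, N m; "tool_pos": TCP position; "tool_rot": TCP orientation; "contact_force": force on the tool from outside, world axes, zero at the start; "wrist_torque": the same for the moment, N m; "opening": finger opening in m; "grip_force": force on a finger pad.
Only numpy, scipy, OpenCV 4.12 (cv2) and the standard library are available. Lean on these libraries where they do the work, as an engineer would, in place of code of your own. Each camera call takes 0.05 s, during which the arm holds its last target. There are 200 camera calls.

TASK

Switch the bench equipment on in the right order: with a fingertip gently press the yellow button fully in, then the blue one, then the green one; each stays in by itself. Use a light touch, and do not grasp, shift or lift the switch boxes. Do not touch the red stop button or its box, and leave the vial, dish, marker and tube block where they are.

Things in the scene. Friction and masses are not known exactly. Their poses are not given: they have to be found in the camera images.
- yellow_box: cordless switch box, 60 x 60 mm and 42 mm high, grey with a white lid, 0.3 to 0.5 kg, standing loose on the bench; it carries one plain yellow cylindrical push button, 32 mm across. A steel collar 43 mm across stands 5 mm above the lid round the button. Origin: centre of the underside, z up
- yellow_top (a point): centre of the top face of the yellow button: 63 mm above the bench when out, 55 mm when fully in; it moves with the button
- yellow_button (a joint): travel of the button, m: 0 = out, 0.008 = fully in (straight down into the box, onto a soft rubber stop that yields 1 to 2 mm more under 5 to 15 N). It moves under a push of about 3 N, has no return and stays wherever it is left; pushed in by 5.5 mm or more counts as in
- blue_box: cordless switch box, 60 x 60 mm and 42 mm high, grey with a white lid, 0.3 to 0.5 kg, standing loose on the bench; it carries one plain blue cylindrical push button, 32 mm across. A steel collar 43 mm across stands 5 mm above the lid round the button. Origin: centre of the underside, z up
- blue_top (a point): centre of the top face of the blue button: 63 mm above the bench when out, 55 mm when fully in; it moves with the button
- blue_button (a joint): travel of the button, m: 0 = out, 0.008 = fully in (straight down into the box, onto a soft rubber stop that yields 1 to 2 mm more under 5 to 15 N). It moves under a push of about 3 N, has no return and stays wherever it is left; pushed in by 5.5 mm or more counts as in
- green_box: cordless switch box, 60 x 60 mm and 42 mm high, grey with a white lid, 0.3 to 0.5 kg, standing loose on the bench; it carries one plain green cylindrical push button, 32 mm across. A steel collar 43 mm across stands 5 mm above the lid round the button. Origin: centre of the underside, z up
- green_top (a point): centre of the top face of the green button: 63 mm above the bench when out, 55 mm when fully in; it moves with the button
- green_button (a joint): travel of the button, m: 0 = out, 0.008 = fully in (straight down into the box, onto a soft rubber stop that yields 1 to 2 mm more under 5 to 15 N). It moves under a push of about 3 N, has no return and stays wherever it is left; pushed in by 5.5 mm or more counts as in
- red_box: cordless switch box, 60 x 60 mm and 42 mm high, grey with a yellow lid, 0.3 to 0.5 kg, standing loose on the bench; it carries one red mushroom-headed stop button, 40 mm across, not to be touched. A steel collar 43 mm across stands 5 mm above the lid round the button. Origin: centre of the underside, z up
- red_top (a point): centre of the top face of the red button: 63 mm above the bench when out, 55 mm when fully in; it moves with the button
- red_button (a joint): travel of the button, m: 0 = out, 0.008 = fully in (straight down into the box, onto a soft rubber stop that yields 1 to 2 mm more under 5 to 15 N). It moves under a push of about 3 N, has no return and stays wherever it is left
- white_cap_vial: upright glass vial with a white cap, 22 mm across, 50 mm high, loose; origin: centre of the underside
- dish: clear flat round dish with lid, 62 mm across, 14 mm high, loose; origin: centre of the underside
- red_marker: red marker pen lying on the bench, 128 mm long (its y), 13 mm thick, loose; origin: under its middle
- tube_block: blue drilled block for tubes, 48 x 72 mm (x, y), 28 mm high, loose; origin: centre of the underside

How it is judged:
On the way, in this order (a step that is already met when the one before it is completed fails the run):
1. the yellow button is in, those after it still out (value of joint yellow_button above 0.0055 m and value of joint each of blue_button, green_button below 0.002 m), for 0.1 s.
2. the blue button is in, those after it still out (value of joint each of yellow_button, blue_button above 0.0055 m and value of joint green_button below 0.002 m), for 0.1 s.
3. the green button is in (value of joint each of yellow_button, blue_button, green_button above 0.0055 m), for 0.1 s.
At the end, for the whole second after the job is handed in: The yellow, blue and green buttons are each in by at least 5.5 mm of their 8 mm, the red one is out (under 2 mm); all four boxes stand upright and still within 12 mm of where they started, as do the vial, dish, marker and tube block (all of step 3 and value of joint red_button below 0.002 m and distance of each of yellow_box, blue_box, green_box, red_box, white_cap_vial, dish, red_marker, tube_block from where it was at the start of the episode below 0.012 m and angle between each of yellow_box, blue_box, green_box, red_box's own z axis and vertical below 0.1 rad and linear speed of each of yellow_box, blue_box, green_box, red_box, white_cap_vial, dish, red_marker, tube_block below 0.02 m/s); the robot touches nothing.
It fails at once if the blue button is pressed before the yellow one is in (value of joint blue_button above 0.002 m and value of joint yellow_button below 0.0055 m).
It fails at once if the green button is pressed before the blue one is in (value of joint green_button above 0.002 m and value of joint blue_button below 0.0055 m).
It fails at once if the red stop button or its box is touched (over 0.5 N) or the button goes in (value of joint red_button above 0.002 m or contact force between any of the arm, the fingers and red_box above 0.5 N).
It fails at once if a button or its box is pressed with more than 20 N (contact force between any of the fingers, the arm and yellow_box above 20 N or contact force between any of the fingers, the arm and blue_box above 20 N or contact force between any of the fingers, the arm and green_box above 20 N).
It fails at once if a switch box, the vial, the dish, the marker or the tube block is shifted or lifted by more than 12 mm (distance of any of yellow_box, blue_box, green_box, red_box, white_cap_vial, dish, red_marker, tube_block from where it was at the start of the episode above 0.012 m).
It also fails if it takes over 45 s, if anything falls off the work surface, if the arm or the gripper's body presses on something with over 40 N, if the wrist force passes 120 N, or if a joint passes its speed limit or range.

## Working session

There is one attempt and no reset: what is moved stays moved. The work goes in short steps, Python scripts to look and compute and a shell command to move; the robot and the scene stay as the last step left them, time stands still between calls to the robot, and variables do not carry over. Pictures are saved under pics/ and viewed, at most 10 in all, crops included, and the job is handed in when it is done.

```bash
mkdir -p pics; python3 - <<'E'
from station import ctrl, optics
import cv2,numpy as np
for n in("top","side"):
    p,d=optics.get_image(n); cv2.imwrite(f"pics/{n}0.png",p[:,:,::-1]); np.save(f"pics/{n}0.npy",d)
    c=optics.camera_params(n); print(n,np.round(c["mtx"],1).tolist(),np.round(c["extrinsics"],3).tolist())
o=ctrl.get_obs(); print(o)
E
```

```text
top [[584.7, 0.0, 320.8], [0.0, 584.7, 236.1], [0.0, 0.0, 1.0]] [[0.002, -0.995, 0.098, 0.391], [-1.0, -0.0, 0.019, 0.228], [-0.019, -0.098, -0.995, 1.068], [0.0, 0.0, 0.0, 1.0]]
side [[500.2, 0.0, 311.1], [0.0, 500.2, 240.5], [0.0, 0.0, 1.0]] [[0.999, 0.041, -0.034, 0.521], [0.048, -0.431, 0.901, -0.577], [0.022, -0.901, -0.432, 0.445], [0.0, 0.0, 0.0, 1.0]]
{'t': 0.1, 'q': array([ 9.88994381e-01,  5.33193875e-02,  1.61416396e+00,  1.76057645e-05,
        1.47598092e+00, -1.18980208e-01]), 'dq': array([ 0.00016883, -0.00222318, -0.00363521,  0.00060598, -0.00058133,
        0.00043175]), 'effort': array([ 4.19225137e-05, -3.94901419e+01, -3.71366787e+01, -1.29395589e-04,
        3.89557550e-03,  3.52295524e-05]), 'tool_pos': array([0.27872045, 0.55878361, 0.23016391]), 'tool_rot': array([-7.20378625e-01, -3.05720653e+00,  2.75126690e-03]), 'contact_force': array([-0.29842575,  0.44118143,  0.42982695]), 'wrist_torque': array([ 0.01187125, -0.02315121, -0.0054597 ]), 'grip_force': 0.0, 'opening': 0.0853380526935106}
```

View pics/top0.png

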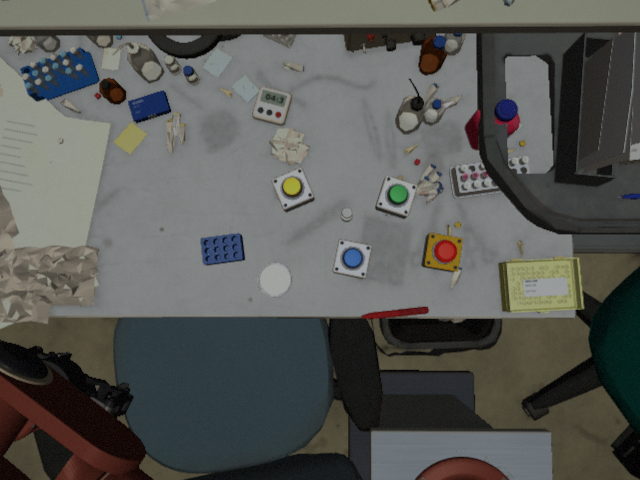

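View pics/side0.png

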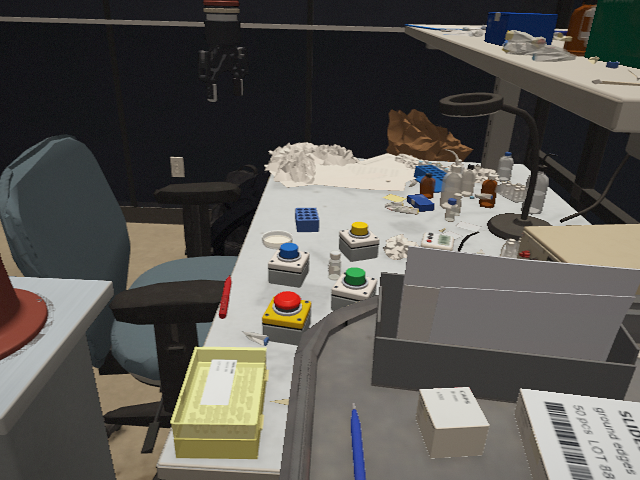

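The top view shows yellow at (292,186), blue (352,257), green (398,194) and red (446,251). The arm is at lower left, and the vial stands between the boxes at (347,214). In the side view the gripper hangs clear at upper left.

```bash
cat > h.py <<'E'
from station import ctrl, optics
import cv2,numpy as np
from scipy.spatial.transform import Rotation as R
HUE={"yellow":(22,34),"blue":(100,115),"green":(50,80),"red":(0,6)}
SEED={"top":{"yellow":(292,186),"blue":(352,257),"green":(398,194),"red":(446,251)},
"side":{"yellow":(359,229),"blue":(288,249),"green":(355,276),"red":(288,299)}}
def ray(n,u,v):
    c=optics.camera_params(n);E=c["extrinsics"]
    return E[:3,:3]@np.linalg.inv(c["mtx"])@[u,v,1],E[:3,3]
def at(n,u,v,z):
    r,o=ray(n,u,v);return o+r*(z-o[2])/r[2]
def find(n,p):
    d=np.load(f"pics/{n}0.npy");hsv=cv2.cvtColor(p,cv2.COLOR_RGB2HSV)
    for k,(u,v) in SEED[n].items():
        m=cv2.inRange(hsv,(HUE[k][0],120,60),(HUE[k][1],255,255));w=np.zeros_like(m)
        w[v-16:v+17,u-16:u+17]=m[v-16:v+17,u-16:u+17]
        y,x=np.nonzero(w)
        # top face only: points by depth
        r=np.array([ray(n,a,b)[0]*d[b,a]+ray(n,a,b)[1] for a,b in zip(x,y)])
        t=r[np.abs(r[:,2]-np.percentile(r[:,2],80))<.004]
        print(n,k,len(x),"px",x.mean().round(1),y.mean().round(1),"ray z63",at(n,x.mean(),y.mean(),.063).round(4),"depth mid",((t.min(0)+t.max(0))/2).round(4),"mean",t.mean(0).round(4),len(t))
E
python3 - <<'E'
from h import *
for n in("top","side"): find(n,cv2.imread(f"pics/{n}0.png")[:,:,::-1].copy())
o=ctrl.get_obs();print(R.from_rotvec(o["tool_rot"]).as_matrix().round(3))
for nm,u,v,z in(("vial",347,214,.05),("dish",275,280,.014),("block",222,249,.028),("marker",395,313,.013)):print(nm,at("top",u,v,z).round(3))
p=cv2.imread("pics/top0.png")[150:300,250:480];cv2.imwrite("pics/c1.png",cv2.resize(p,None,fx=3.4,fy=3.4,interpolation=cv2.INTER_CUBIC))
E
```

```text
top yellow 255 px 291.6 186.1 ray z63 [0.5775 0.2983 0.063 ] depth mid [0.5779 0.2986 0.063 ] mean [0.5774 0.299  0.0623] 228
top blue 264 px 352.3 257.5 ray z63 [0.4529 0.1929 0.063 ] depth mid [0.453  0.1926 0.0632] mean [0.4528 0.1934 0.0621] 238
top green 247 px 397.8 193.5 ray z63 [0.5641 0.1137 0.063 ] depth mid [0.5646 0.1139 0.0634] mean [0.5641 0.1133 0.0623] 228
top red 379 px 445.2 250.9 ray z63 [0.4644 0.0335 0.063 ] depth mid [0.4644 0.0324 0.0626] mean [0.464  0.0331 0.0619] 300
side yellow 189 px 359.0 228.1 ray z63 [0.5779 0.2799 0.063 ] depth mid [0.5794 0.2957 0.0624] mean [0.5793 0.2936 0.0627] 101Traceback (most recent call last):
  File "<stdin>", line 2, in <module>
  File "h.py", line 19, in find
    r=np.array([ray(n,a,b)[0]*d[b,a]+ray(n,a,b)[1] for a,b in zip(x,y)])
                ~~~^^^^^^^
  File "h.py", line 8, in ray
    c=optics.camera_params(n);E=c["extrinsics"]
ValueError: time passes only in moves, steps and waits
```

```bash
cat > go.py <<'E'
import sys,numpy as np
from station import ctrl
from scipy.spatial.transform import Rotation as R
o=ctrl.get_obs();M=R.from_rotvec(o["tool_rot"]).as_matrix()
d=(np.array(list(map(float,sys.argv[1:4])))-o["tool_pos"])*1000
print("tool mm",(M.T@d).round(1),"pos",o["tool_pos"].round(4),"F",o["contact_force"].round(2),"t",o["t"],"op",o["opening"]);print(M.round(4))
E
python3 go.py .578 .298 .12
```

```text
tool mm [-384.3  -99.5  110.3] pos [0.2787 0.5588 0.2302] F [-0.3   0.44  0.43] t 0.1 op 0.0853380526935106
[[-8.948e-01  4.465e-01 -1.000e-03]
 [ 4.465e-01  8.948e-01 -1.600e-03]
 [ 2.000e-04 -1.900e-03 -1.000e+00]]
```

```bash
python3 -m handwheel '[{"tx":-16,"ty":-4},{"tx":-32,"ty":-8},{"tx":-32,"ty":-8},{"tx":-32,"ty":-8},{"tx":-32,"ty":-8},{"tx":-32,"ty":-8},{"tx":-32,"ty":-8},{"tx":-32,"ty":-8},{"tx":-32,"ty":-8},{"tx":-32,"ty":-8},{"tx":-32,"ty":-9},{"tx":-20,"ty":-6}]' 0 20; python3 -m handwheel '[{"tx":-18,"ty":-5,"tz":5},{"tx":-10,"ty":-3,"tz":20},{"tz":30},{"tz":30},{"tz":15},{},{},{}]'; python3 go.py .578 .298 .075
```

```text
tool mm [-384.3  -99.4  155.3] pos [0.2787 0.5588 0.2302] F [-0.3   0.44  0.43] t 0.1 op 0.0853380526935106
[[-8.948e-01  4.465e-01 -1.000e-03]
 [ 4.465e-01  8.948e-01 -1.600e-03]
 [ 2.000e-04 -1.900e-03 -1.000e+00]]$[0]: bad value
$[0]: bad value
```

```bash
python3 -m handwheel '[{"tx":-16,"ty":-4,"tz":0,"roll":0}]' 0 20; python3 go.py .578 .298 .12
```

```text
t: 0.18
tool_pos: [0.2899, 0.5492, 0.2304]
tool_rot: [-0.716, -3.057, 0.001]
contact_force: [0.6, 0.3, 0.2]
opening: 0.0756
grip_force: 0.0
tool mm [-369.8  -96.9  110. ] pos [0.2899 0.5492 0.2304] F [0.63 0.3  0.24] t 0.1833 op 0.07562321067383454
[[-8.960e-01  4.441e-01 -1.800e-03]
 [ 4.441e-01  8.960e-01 -4.000e-04]
 [ 1.400e-03 -1.200e-03 -1.000e+00]]
```

All four keys are required.

```bash
python3 -m handwheel '[{"tx":-32,"ty":-8,"tz":0,"roll":0},{"tx":-32,"ty":-8,"tz":0,"roll":0},{"tx":-32,"ty":-8,"tz":0,"roll":0},{"tx":-32,"ty":-8,"tz":0,"roll":0},{"tx":-32,"ty":-8,"tz":0,"roll":0},{"tx":-32,"ty":-8,"tz":0,"roll":0},{"tx":-32,"ty":-9,"tz":0,"roll":0},{"tx":-32,"ty":-9,"tz":0,"roll":0},{"tx":-32,"ty":-9,"tz":0,"roll":0},{"tx":-32,"ty":-9,"tz":0,"roll":0},{"tx":-20,"ty":-6,"tz":0,"roll":0},{"tx":0,"ty":0,"tz":0,"roll":0}]'; python3 go.py .578 .298 .1
```

```text
t: 1.18
tool_pos: [0.558, 0.313, 0.2305]
tool_rot: [0.727, 3.056, -0.002]
contact_force: [0.4, 0.1, 0.1]
opening: 0.0002
grip_force: 0.0
tool mm [-24.5  -4.2 130.5] pos [0.558  0.313  0.2305] F [0.41 0.06 0.06] t 1.1833 op 0.00021267216760462577
[[-8.928e-01  4.505e-01 -1.000e-04]
 [ 4.505e-01  8.928e-01 -1.600e-03]
 [-6.000e-04 -1.500e-03 -1.000e+00]]
```

```bash
python3 -m handwheel '[{"tx":-24,"ty":-4,"tz":20,"roll":0},{"tx":0,"ty":0,"tz":30,"roll":0},{"tx":0,"ty":0,"tz":30,"roll":0},{"tx":0,"ty":0,"tz":30,"roll":0},{"tx":0,"ty":0,"tz":20,"roll":0},{"tx":0,"ty":0,"tz":0,"roll":0},{"tx":0,"ty":0,"tz":0,"roll":0},{"tx":0,"ty":0,"tz":0,"roll":0}]'; python3 go.py .578 .298 .066
python3 - <<'E'
from station import optics
import cv2,numpy as np
a=optics.get_image("side")[0][150:330,200:440,::-1];b=optics.get_image("top")[0][150:330,220:460,::-1]
cv2.imwrite("pics/a1.png",cv2.resize(np.vstack([a,b]),None,fx=1.65,fy=1.65))
E
```

```text
t: 1.85
tool_pos: [0.5759, 0.3027, 0.103]
tool_rot: [0.719, 3.056, 0.002]
contact_force: [0.2, -0.1, 0.3]
opening: 0.0
grip_force: 0.0
tool mm [-3.9 -3.3 37. ] pos [0.5759 0.3027 0.103 ] F [ 0.19 -0.1   0.34] t 1.85 op 3.2180117649197534e-05
[[-8.95e-01  4.46e-01  2.00e-03]
 [ 4.46e-01  8.95e-01  9.00e-04]
 [-1.40e-03  1.70e-03 -1.00e+00]]
```

View pics/a1.png

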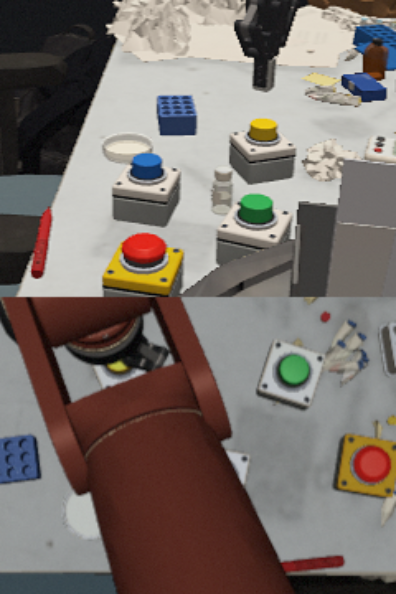

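The closed tip at side pixel (359,203) hangs straight above the yellow button at (359,229). I'll correct by 4 mm and come down slowly.

```bash
python3 -m handwheel '[{"tx":-4,"ty":-3,"tz":10,"roll":0},{"tx":0,"ty":0,"tz":10,"roll":0},{"tx":0,"ty":0,"tz":10,"roll":0},{"tx":0,"ty":0,"tz":3,"roll":0},{"tx":0,"ty":0,"tz":0,"roll":0},{"tx":0,"ty":0,"tz":0,"roll":0},{"tx":0,"ty":0,"tz":0,"roll":0}]'; python3 go.py .578 .298 .055
```

```text
t: 2.53
tool_pos: [0.5777, 0.2975, 0.0685]
tool_rot: [0.72, 3.058, 0.0]
contact_force: [-0.2, -0.1, 0.3]
opening: 0.0
grip_force: 0.0
tool mm [-0.   0.5 13.5] pos [0.5777 0.2975 0.0685] F [-0.25 -0.14  0.25] t 2.5333 op 4.645542403433343e-05
[[-8.948e-01  4.465e-01  4.000e-04]
 [ 4.465e-01  8.948e-01  1.000e-04]
 [-2.000e-04  3.000e-04 -1.000e+00]]
```

```bash
python3 -m handwheel '[{"tx":0,"ty":0,"tz":2,"roll":0},{"tx":0,"ty":0,"tz":2,"roll":0},{"tx":0,"ty":0,"tz":2,"roll":0},{"tx":0,"ty":0,"tz":2,"roll":0},{"tx":0,"ty":0,"tz":1.5,"roll":0},{"tx":0,"ty":0,"tz":0,"roll":0},{"tx":0,"ty":0,"tz":0,"roll":0}]'
```

```text
t: 3.12
tool_pos: [0.5778, 0.2976, 0.059]
tool_rot: [0.72, 3.057, 0.001]
contact_force: [-1.1, 0.7, 1.6]
opening: 0.0002
grip_force: 0.8
```

```bash
python3 -m handwheel '[{"tx":0,"ty":0,"tz":1,"roll":0},{"tx":0,"ty":0,"tz":1,"roll":0},{"tx":0,"ty":0,"tz":1,"roll":0},{"tx":0,"ty":0,"tz":0.5,"roll":0},{"tx":0,"ty":0,"tz":0,"roll":0},{"tx":0,"ty":0,"tz":0,"roll":0}]'
```

```text
t: 3.62
tool_pos: [0.5778, 0.2976, 0.0553]
tool_rot: [0.72, 3.057, 0.001]
contact_force: [0.9, 1.5, 2.3]
opening: 0.0
grip_force: 1.0
```

```bash
python3 -m handwheel '[{"tx":0,"ty":0,"tz":0.7,"roll":0},{"tx":0,"ty":0,"tz":0,"roll":0},{"tx":0,"ty":0,"tz":0,"roll":0}]'
```

```text
t: 3.87
tool_pos: [0.5778, 0.2975, 0.0548]
tool_rot: [0.72, 3.057, 0.001]
contact_force: [1.4, 1.2, 3.9]
opening: -0.0003
grip_force: 1.6
```

The force is rising at the stop, so yellow is in. Lifting off and going to blue.

```bash
python3 -m handwheel '[{"tx":0,"ty":0,"tz":-5,"roll":0},{"tx":0,"ty":0,"tz":-15,"roll":0},{"tx":0,"ty":0,"tz":-25,"roll":0},{"tx":0,"ty":0,"tz":-20,"roll":0},{"tx":0,"ty":0,"tz":0,"roll":0},{"tx":0,"ty":0,"tz":0,"roll":0}]'; python3 go.py .453 .193 .1
```

```text
t: 4.37
tool_pos: [0.5784, 0.2977, 0.1219]
tool_rot: [0.72, 3.055, 0.003]
contact_force: [0.2, 0.8, -1.0]
opening: 0.0002
grip_force: 0.0
tool mm [  65.5 -149.8   21.4] pos [0.5784 0.2977 0.1219] F [ 0.16  0.77 -1.03] t 4.3667 op 0.00024406127674944143
[[-0.8948  0.4464  0.0031]
 [ 0.4464  0.8948  0.0011]
 [-0.0023  0.0024 -1.    ]]
```

```bash
python3 -m handwheel '[{"tx":7,"ty":-15,"tz":0,"roll":0},{"tx":10,"ty":-23,"tz":0,"roll":0},{"tx":10,"ty":-23,"tz":0,"roll":0},{"tx":10,"ty":-23,"tz":0,"roll":0},{"tx":10,"ty":-23,"tz":0,"roll":0},{"tx":10,"ty":-23,"tz":0,"roll":0},{"tx":8.5,"ty":-20,"tz":0,"roll":0},{"tx":0,"ty":0,"tz":0,"roll":0},{"tx":0,"ty":0,"tz":0,"roll":0},{"tx":0,"ty":0,"tz":0,"roll":0}]'; python3 go.py .453 .193 .0685
python3 - <<'E'
from station import optics
import cv2,numpy as np
a=optics.get_image("side")[0][150:330,200:440,::-1]
cv2.imwrite("pics/a2.png",cv2.resize(a,None,fx=3,fy=3))
E
```

```text
t: 5.2
tool_pos: [0.4519, 0.1925, 0.1191]
tool_rot: [-0.721, -3.057, 0.0]
contact_force: [0.3, 0.1, 0.2]
opening: 0.0
grip_force: 0.0
tool mm [-0.8  0.9 50.6] pos [0.4519 0.1925 0.1191] F [0.33 0.12 0.19] t 5.2 op 1.7347991250352798e-05
[[-8.947e-01  4.466e-01 -7.000e-04]
 [ 4.466e-01  8.947e-01 -0.000e+00]
 [ 6.000e-04 -4.000e-04 -1.000e+00]]
```

View pics/a2.png

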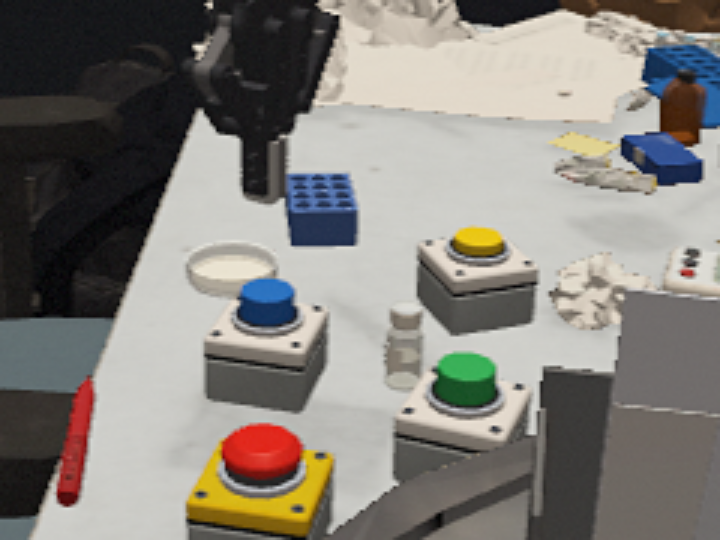

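The yellow button at crop (478,245) now sits visibly lower in its collar. The tip at (265,195) hangs straight above the blue button at (267,295).

```bash
python3 -m handwheel '[{"tx":-0.8,"ty":0.9,"tz":8,"roll":0},{"tx":0,"ty":0,"tz":14,"roll":0},{"tx":0,"ty":0,"tz":14,"roll":0},{"tx":0,"ty":0,"tz":10,"roll":0},{"tx":0,"ty":0,"tz":4,"roll":0},{"tx":0,"ty":0,"tz":0,"roll":0},{"tx":0,"ty":0,"tz":0,"roll":0},{"tx":0,"ty":0,"tz":0,"roll":0}]'; python3 go.py .453 .193 .0555
```

```text
t: 5.92
tool_pos: [0.4538, 0.1931, 0.0703]
tool_rot: [0.72, 3.057, 0.001]
contact_force: [-0.3, 0.6, 0.0]
opening: -0.0002
grip_force: 0.0
tool mm [ 0.6 -0.5 14.8] pos [0.4538 0.1931 0.0703] F [-0.26  0.57  0.  ] t 5.9167 op -0.00016152007210105916
[[-8.948e-01  4.464e-01  1.200e-03]
 [ 4.464e-01  8.948e-01  3.000e-04]
 [-1.000e-03  8.000e-04 -1.000e+00]]
```

```bash
python3 -m handwheel '[{"tx":0,"ty":0,"tz":2,"roll":0},{"tx":0,"ty":0,"tz":2,"roll":0},{"tx":0,"ty":0,"tz":2,"roll":0},{"tx":0,"ty":0,"tz":2,"roll":0},{"tx":0,"ty":0,"tz":2,"roll":0},{"tx":0,"ty":0,"tz":1,"roll":0},{"tx":0,"ty":0,"tz":1,"roll":0},{"tx":0,"ty":0,"tz":1,"roll":0},{"tx":0,"ty":0,"tz":1,"roll":0},{"tx":0,"ty":0,"tz":0.5,"roll":0},{"tx":0,"ty":0,"tz":0,"roll":0},{"tx":0,"ty":0,"tz":0,"roll":0}]'
```

```text
t: 6.92
tool_pos: [0.4533, 0.1929, 0.0551]
tool_rot: [0.72, 3.057, 0.0]
contact_force: [0.9, -0.8, 0.8]
opening: 0.0005
grip_force: 0.8
```

```bash
python3 -m handwheel '[{"tx":0,"ty":0,"tz":0.7,"roll":0},{"tx":0,"ty":0,"tz":0,"roll":0},{"tx":0,"ty":0,"tz":0,"roll":0}]'
```

```text
t: 7.17
tool_pos: [0.4533, 0.1929, 0.0547]
tool_rot: [0.72, 3.057, 0.0]
contact_force: [0.6, -0.2, 3.9]
opening: -0.0003
grip_force: 2.1
```

```bash
python3 -m handwheel '[{"tx":0,"ty":0,"tz":-5,"roll":0},{"tx":0,"ty":0,"tz":-15,"roll":0},{"tx":0,"ty":0,"tz":-25,"roll":0},{"tx":0,"ty":0,"tz":-20,"roll":0},{"tx":0,"ty":0,"tz":0,"roll":0},{"tx":0,"ty":0,"tz":0,"roll":0}]'; python3 go.py .564 .1135 .1
```

```text
t: 7.67
tool_pos: [0.4536, 0.193, 0.1203]
tool_rot: [0.72, 3.056, 0.001]
contact_force: [-1.0, 1.0, 0.0]
opening: 0.0002
grip_force: 0.0
tool mm [-134.3  -21.9   20.4] pos [0.4536 0.193  0.1203] F [-1.    0.97  0.03] t 7.6667 op 0.00020268436519895578
[[-8.948e-01  4.465e-01  1.900e-03]
 [ 4.465e-01  8.948e-01  5.000e-04]
 [-1.500e-03  1.300e-03 -1.000e+00]]
```

```bash
python3 -m handwheel '[{"tx":-14,"ty":-2,"tz":0,"roll":0},{"tx":-22,"ty":-4,"tz":0,"roll":0},{"tx":-22,"ty":-4,"tz":0,"roll":0},{"tx":-22,"ty":-4,"tz":0,"roll":0},{"tx":-22,"ty":-4,"tz":0,"roll":0},{"tx":-22,"ty":-3,"tz":0,"roll":0},{"tx":-10.5,"ty":-1,"tz":0,"roll":0},{"tx":0,"ty":0,"tz":0,"roll":0},{"tx":0,"ty":0,"tz":0,"roll":0},{"tx":0,"ty":0,"tz":0,"roll":0}]'; python3 go.py .564 .1135 .0685
python3 - <<'E'
from station import optics
import cv2,numpy as np
a=optics.get_image("side")[0][150:330,200:440,::-1]
cv2.imwrite("pics/a3.png",cv2.resize(a,None,fx=3,fy=3))
E
```

```text
t: 8.5
tool_pos: [0.5625, 0.1135, 0.1184]
tool_rot: [-0.719, -3.056, 0.001]
contact_force: [-0.8, 1.1, 0.7]
opening: 0.0005
grip_force: 0.0
tool mm [-1.5  0.7 49.9] pos [0.5625 0.1135 0.1184] F [-0.84  1.12  0.72] t 8.5 op 0.00046086031573978875
[[-8.950e-01  4.461e-01 -2.200e-03]
 [ 4.461e-01  8.950e-01  1.000e-04]
 [ 2.000e-03 -9.000e-04 -1.000e+00]]
```

View pics/a3.png

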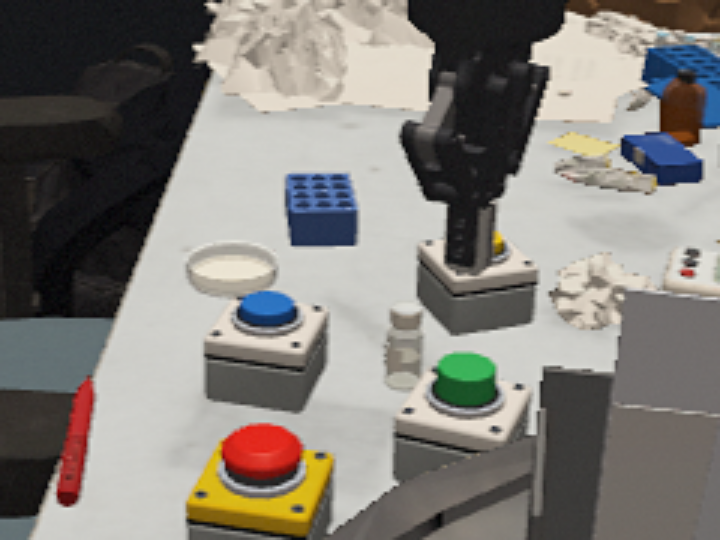

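The blue button at crop (267,308) is down and nothing has shifted. The tip at (468,265) is above the green button at (465,370).

```bash
python3 -m handwheel '[{"tx":-0.8,"ty":0.4,"tz":8,"roll":0},{"tx":0,"ty":0,"tz":14,"roll":0},{"tx":0,"ty":0,"tz":14,"roll":0},{"tx":0,"ty":0,"tz":10,"roll":0},{"tx":0,"ty":0,"tz":4,"roll":0},{"tx":0,"ty":0,"tz":0,"roll":0},{"tx":0,"ty":0,"tz":0,"roll":0},{"tx":0,"ty":0,"tz":0,"roll":0}]'; python3 go.py .564 .1135 .0555
```

```text
t: 9.22
tool_pos: [0.565, 0.1132, 0.07]
tool_rot: [0.72, 3.057, 0.0]
contact_force: [0.2, -0.2, 1.0]
opening: -0.0002
grip_force: 0.0
tool mm [ 1.1 -0.2 14.4] pos [0.565  0.1132 0.07  ] F [ 0.18 -0.25  1.  ] t 9.2167 op -0.0001526900573103564
[[-8.948e-01  4.465e-01  1.000e-03]
 [ 4.465e-01  8.948e-01  1.000e-04]
 [-9.000e-04  5.000e-04 -1.000e+00]]
```

```bash
python3 -m handwheel '[{"tx":0,"ty":0,"tz":2,"roll":0},{"tx":0,"ty":0,"tz":2,"roll":0},{"tx":0,"ty":0,"tz":2,"roll":0},{"tx":0,"ty":0,"tz":2,"roll":0},{"tx":0,"ty":0,"tz":2,"roll":0},{"tx":0,"ty":0,"tz":1,"roll":0},{"tx":0,"ty":0,"tz":1,"roll":0},{"tx":0,"ty":0,"tz":1,"roll":0},{"tx":0,"ty":0,"tz":1,"roll":0},{"tx":0,"ty":0,"tz":0.5,"roll":0},{"tx":0,"ty":0,"tz":0,"roll":0},{"tx":0,"ty":0,"tz":0,"roll":0}]'
```

```text
t: 10.22
tool_pos: [0.5648, 0.1131, 0.0549]
tool_rot: [0.72, 3.057, 0.0]
contact_force: [0.8, -0.3, 2.9]
opening: -0.0001
grip_force: 1.1
```

```bash
python3 -m handwheel '[{"tx":0,"ty":0,"tz":0.5,"roll":0},{"tx":0,"ty":0,"tz":0,"roll":0},{"tx":0,"ty":0,"tz":0,"roll":0}]'
```

```text
t: 10.47
tool_pos: [0.5648, 0.1132, 0.0548]
tool_rot: [0.72, 3.057, 0.0]
contact_force: [-0.0, -0.8, 5.3]
opening: -0.0001
grip_force: 2.3
```

```bash
python3 -m handwheel '[{"tx":0,"ty":0,"tz":-5,"roll":0},{"tx":0,"ty":0,"tz":-15,"roll":0},{"tx":0,"ty":0,"tz":-30,"roll":0},{"tx":0,"ty":0,"tz":-30,"roll":0},{"tx":0,"ty":0,"tz":-30,"roll":0},{"tx":0,"ty":0,"tz":-20,"roll":0},{"tx":0,"ty":0,"tz":0,"roll":0},{"tx":0,"ty":0,"tz":0,"roll":0},{"tx":0,"ty":0,"tz":0,"roll":0}]'
python3 - <<'E'
from station import optics
import cv2,numpy as np
a=optics.get_image("side")[0][150:330,200:440,::-1]
cv2.imwrite("pics/a4.png",cv2.resize(a,None,fx=3,fy=3))
E
```

```text
t: 11.22
tool_pos: [0.5634, 0.1131, 0.1825]
tool_rot: [-0.72, -3.055, 0.001]
contact_force: [-0.2, 0.3, 0.0]
opening: 0.0002
grip_force: 0.0
```

View pics/a4.png

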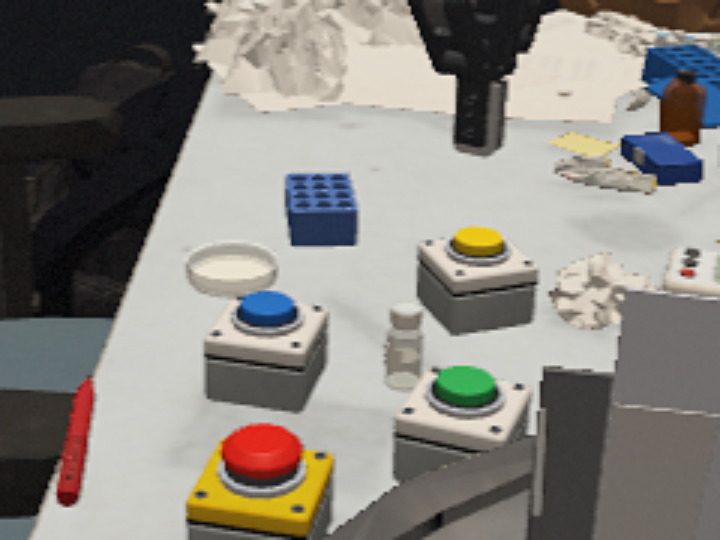

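The yellow (478,242), blue (267,308) and green (465,385) buttons are all down. Red is still out, everything is where it was, and the arm is clear.

```bash
python3 -c "
from station import ctrl
print(ctrl.finish_job())"
```

```text
the job is handed in; nothing more can be done
None
```

I pressed the yellow, blue and green buttons fully in, in that order, with about 5 N at most in the readings; red was not touched, nothing visibly moved, and I handed the job in at about 11 s (no verdict was returned).

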